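Set the brightness wheel of a display tester and store it

TASK

Roll the black brightness thumbwheel in the tester's panel slot gently with a fingertip until the green band on the white dial beside it is centred on the panel's red line, and take the finger off. Then press the blue store key fully down and let it go, with the green band still on the line. Do not press the store key before that, never push on the wheel with more than 12 N, and leave the tray, screwdriver and drive where they are.

Things in the scene. Friction and masses are not known exactly. Their poses are not given: they have to be found in the camera images.
- console: the display tester: desk console with light grey sides and level top panel, dark blue foot, 180 (x) x 220 (y) x 85 mm high, fixed to the bench. Origin: centre of its underside; x points away from its operator, along the wheel's rolling direction, z up. The wheel's slot is at x 0, y +60 mm, the dial's window at x 0, y +31 mm, the panel at z 85 mm
- slot (a point): centre of the wheel's slot (54 mm along console x, 18 mm wide), level with the panel. In it stands a black knurled wheel, 50 mm in diameter, 13 mm thick, axle along console y straight below this point. Its crown is 5 to 17 mm above the panel, different on every unit and not measured: find it by touch. It is sprung: pressed down it sinks 1 mm per 3 N, 8 mm at most; over 12 N is too much
- line (a point): middle of the window in the panel, on the red line (at console x 0, painted on both sides of the window), at panel height. In the window turns a white dial drum, 40 mm in diameter, 30 mm wide (y), fast on the wheel's axle, so its crown is 5 mm lower than the wheel's: black ticks, then the green band (10 mm), then a red zone. At first the ticks are up; rolling to console +x brings up the green
- wheel (a joint): turn of wheel and dial, rad, grows as the crown rolls to console +x; 0 when the green band is centred on the line, the band ends at +-0.25; starts from -2.8 to -0.8, stops at -3.0 and 0.9. Turning takes 2.4 N along the rim: press with 4 to 8 N to drive it by friction; with less the finger slips. A stroke over the crown gives under 1 rad: stroke, lift, repeat. It stays where left
- store_top (a point): centre of the top of the blue store key, a round push key 24 mm in diameter in a black collar 40 mm wide and 12 mm high, 30 mm nearer the operator than the console's centre and 72 mm to its -y; the top is 22 mm above the panel
- store (a joint): travel of the store key, m, 0 up to 0.006 fully down; a spring returns it and full travel takes 5 N
- tray: blue open parts tray, 110 x 80 x 25 mm, loose, beside the console; origin under its centre. Leave alone
- driver: screwdriver with yellow handle, 160 mm long, loose, lying beside the console. Leave alone
- drive: aluminium laptop drive, 100 x 70 x 9 mm, loose, beyond the console; origin under its centre. Leave alone

How it is judged:
By the outcome, as a careful person would: the job done as asked, in the order asked, and still so for the second after the job is handed in, with the robot touching nothing.
It also fails if it takes over 54 s, if anything falls off the work surface, if the arm or the gripper's body presses on something with over 40 N, if the wrist force passes 120 N, or if a joint passes its speed limit or range.

ROBOT

A 7-joint arm with a two-finger parallel gripper is mounted at the origin on the work surface. World frame = base frame: x ahead of the robot, y to its left, z up, the work surface at z = 0. Lengths are in m, angles in rad, forces in N, time in s.
With the tool pointing down it reaches from about 0.425 to 0.875 m from the base axis. Payload 4.7 kg.
Tool frame: the origin (TCP) lies midway between the tips of the shut fingers; the grasp point (between the pads) lies ctrl.grasp_offset behind it (ctrl.grasp_offset is the distance from the TCP to the grasp point, in m); z points along the fingers, y is the line along which they close (so a half turn about z gives the same grasp; the last joint's range is limited). The gripper opens to 87 mm and grips with 3 to 60 N. Pads are 19 mm wide; open, the fingers measure 117 mm over their backs; the gripper's body (75 mm by 190 mm) begins 51 mm behind the grasp point.
Start: joints at [-1.177, 0.321, -0.07, 1.45, 0.023, 1.371, -0.057], TCP at [0.241, 0.604, 0.197] pointing down, gripper open.
Joint ranges: [-2.86, 2.86], [-0.3, 2.09], [-1.38, 1.24], [0.06, 2.45], [-1.56, 4.7], [0.09, 2.05], [-2.69, 2.69]. Speed limits (rad/s): [2.57, 2.57, 3.14, 3.14, 3.14, 3.14, 3.14].

INTERFACE

Orientations are given as a rotation vector (axis times angle).
In Python, from bench import ctrl gives the robot as it stands. The module is installed in compiled form; this text tells all that it offers.
- The arm moves only by the tool jog_arm, never from a script. Its argument "moves" is one flat list of numbers, 7 for each row, row after row: the shift along the tool's x, y, z in units of 30 cm (1.0 is 30 cm), then the turn, a rotation vector about the tool's x, y, z in units of 60 degrees (1.0 is 60 degrees), then the gripper's target within -1 to 1 (fully open at 1, half-way at 0, shut at -1). In form: [x, y, z, wx, wy, wz, fingers, x, y, z, wx, wy, wz, fingers, ...]. A call has exactly 8 rows; each row is the pose to reach, as a shift and turn from the pose commanded when the call began, along the tool's axes at that moment; what a row does not reach only later rows make up. A row lasts 1/8 s, in which the tool goes at most 62.5 mm and 10.7 degrees, less where a joint would pass 70% of its speed; a pose out of reach is approached as far as the arm can. A call with a number of a shift or a turn outside -1 to 1 is refused whole. A call with a gripper value outside its range is refused whole. The fingers move at their own pace and stop on an object; "newtons" is the grip in N (left out, the last holds). Time passes only in rows, so rows that repeat a pose let the fingers close, or fill a call up. It gives the time, the measured TCP pose, the force, the opening and the grip force at its end, in the units of the state.
- ctrl.get_state(): the state, without advancing time (a new reading comes with each control period).
- ctrl.get_image(name): name is "side" or "top" or "wrist"; returns a dict with "pixels" (384x512x3 uint8, red, green, blue), "fx", "fy", "cx", "cy" (pixels), "dist" ([k1, k2, p1, p2, k3] as OpenCV has them; the pictures are not rectified), "xyz" and "rotation" of the camera in the world; the wrist camera has in their place "tool_from_camera" (4x4, takes a point from camera to tool coordinates, whose origin is the TCP and whose axes are the flange's). Camera axes: x right, y up, looking along -z (the intrinsics and any distortion apply to the point x, -y, -z); pixel columns grow to the right and rows downward; lengths in m; the calibration is good to about 2 mm. A picture is of the moment at which its call begins: read the wrist's pose just before it. There is no depth.
- ctrl.close_job(): hands the job in; it is judged then, once.
The state is a dict: "time": time; "joint_positions": joint angles; "qd": joint speeds; "joint_torque": joint torques, N m; "position": TCP position; "tool_rot": TCP orientation; "ft_force": force on the tool from outside, world axes, zero at the start; "torque": the same for the moment, N m; "grip_width": opening from 0.0 (shut) to 1.0 (fully open); "grip_force": force on a finger pad.
Only numpy, scipy, OpenCV 4.12 (cv2) and the standard library are available. Lean on these libraries where they do the work, as an engineer would, in place of code of your own. Each camera call takes 0.05 s, during which the arm holds its last target. There are 200 camera calls.

## Working session

There is one attempt and no reset: what is moved stays moved. The work goes in short steps, Python scripts to look and compute and a tool call to move; the robot and the scene stay as the last step left them, time stands still between calls to the robot, and variables do not carry over. Pictures are saved under pics/ and viewed, at most 10 in all, crops included, and the job is handed in when it is done.

Besides the shell and the picture viewer there is one more tool, called as name(argument=value, ...), one argument or row to a line, values as JSON. jog_arm: Moves the arm, as the interface text tells. Its arguments: {"type":"object","properties":{"moves":{"type":"array"},"newtons":{"type":"number"}},"required":["moves"]}

```bash
mkdir -p pics; cat > h.py <<'E'
import numpy as np, cv2
from scipy.spatial.transform import Rotation as R
from bench import ctrl
def save(n,im): cv2.imwrite(f'pics/{n}.png',im['pixels'][:,:,::-1])
def campose(im,st=None):
    if 'xyz' in im:
        r=np.array(im['rotation']); r=r if r.shape==(3,3) else R.from_rotvec(r).as_matrix()
        return np.array(im['xyz']),r
    T=np.array(im['tool_from_camera']); q=R.from_rotvec(st['tool_rot']).as_matrix()
    return np.array(st['position'])+q@T[:3,3], q@T[:3,:3]
def K(im): return np.array([[im['fx'],0,im['cx']],[0,im['fy'],im['cy']],[0,0,1.]])
def ray(im,uv,st=None):
    c,r=campose(im,st)
    p=cv2.undistortPoints(np.array([[uv]],float),K(im),np.array(im['dist'],float))[0,0]
    return c, r@np.array([p[0],-p[1],-1])
def onz(im,uv,z,st=None):
    c,d=ray(im,uv,st); return c+d*(z-c[2])/d[2]
def proj(im,P,st=None):
    c,r=campose(im,st); q=(np.atleast_2d(P)-c)@r; q=q*[1,-1,-1]
    return cv2.projectPoints(q,np.zeros(3),np.zeros(3),K(im),np.array(im['dist'],float))[0][:,0]
E
python3 - <<'E'
from h import *
s=ctrl.get_state(); print(s)
a=ctrl.get_image('side');b=ctrl.get_image('top');w=ctrl.get_image('wrist')
for n,i in zip(['side','top','wrist'],[a,b,w]): save(n+'0',i)
print(a['xyz'],b['xyz'],a['rotation'],b['rotation'],w['tool_from_camera'])
E
```

```text
{'time': 0.0, 'joint_positions': array([-1.17690368,  0.32181409, -0.07006831,  1.45166873,  0.02259875,
        1.37080769, -0.05690593]), 'qd': array([-0.0004393 , -0.00012375,  0.00159483,  0.00230515,  0.00038873,
       -0.00028772,  0.00100674]), 'joint_torque': array([-6.75618026e-05, -4.91279662e+01, -4.03774381e-01, -3.12530243e+01,
       -6.37829513e-02,  4.42795898e-02,  1.98015614e-04]), 'position': array([0.24080765, 0.60309828, 0.19627038]), 'tool_rot': array([-5.92935314e-01, -3.08486546e+00,  2.97414691e-03]), 'ft_force': array([-0.08293914,  0.09285293, -0.11204632]), 'torque': array([-0.04579738,  0.00428079,  0.02598697]), 'grip_force': 0.0, 'grip_width': 0.9966372430983753}
[ 0.34766041 -0.52452982  0.88339872] [0.5974155  0.04514687 0.88017781] [ 0.67418018 -0.14658202 -0.44705189] [ 0.08258319 -0.02339711 -1.57932401] [[ 1.49850934e-03  9.67023609e-01  2.54682339e-01  6.91060020e-02]
 [ 9.99998871e-01 -1.42109486e-03 -4.87962240e-04  5.97675201e-04]
 [-1.09943243e-04  2.54682782e-01 -9.67024647e-01 -1.88397558e-01]
 [ 0.00000000e+00  0.00000000e+00  0.00000000e+00  1.00000000e+00]]
```

View pics/top0.png

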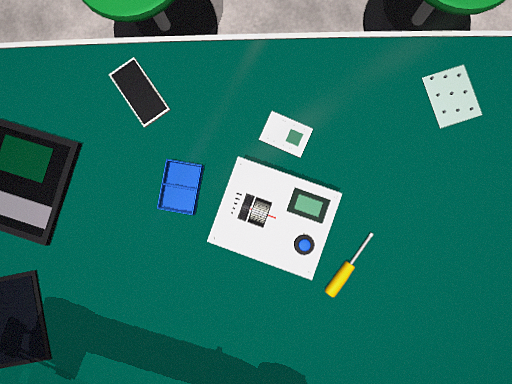

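View pics/side0.png

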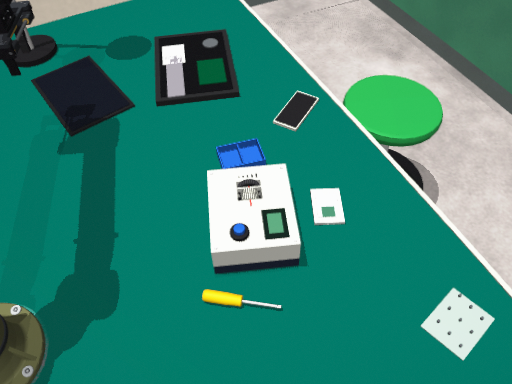

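The top view shows the console with its panel corners near (238,157), (341,192), (312,279) and (208,240). The wheel is near (247,209), the dial near (262,211) and the store key near (305,244). The tray lies to the left, the driver lower right and the drive above.

```bash
python3 - <<'E'
from h import *
b=ctrl.get_image('top');a=ctrl.get_image('side')
hsv=cv2.cvtColor(b['pixels'],cv2.COLOR_RGB2HSV)
m=((hsv[...,1]<45)&(hsv[...,2]>150)).astype(np.uint8)
m[:140]=0; m[:,:190]=0;m[290:]=0
m[:158,:]*= 1
m=cv2.morphologyEx(m,cv2.MORPH_OPEN,np.ones((3,3)))
cs=max(cv2.findContours(m,cv2.RETR_EXTERNAL,cv2.CHAIN_APPROX_NONE)[0],key=cv2.contourArea)
cs=cv2.convexHull(cs)
P=np.array([onz(b,p[0],.085)[:2] for p in cs.astype(float)])
rect=cv2.minAreaRect((P*1000).astype(np.float32)); print(rect); print(cv2.boxPoints(rect))
def blob(im,lo,hi,box):
    h=cv2.cvtColor(im['pixels'],cv2.COLOR_RGB2HSV); k=cv2.inRange(h,lo,hi); z=np.zeros_like(k);x0,y0,x1,y1=box; z[y0:y1,x0:x1]=k[y0:y1,x0:x1]
    ys,xs=np.nonzero(z); return (xs.mean(),ys.mean()),len(xs)
u,n=blob(b,(100,120,60),(125,255,255),(285,225,325,262)); print(u,n,onz(b,u,.107))
v,n=blob(a,(100,120,60),(125,255,255),(225,220,252,240)); print(v,n,onz(a,v,.107))
u,n=blob(b,(0,100,100),(8,255,255),(225,190,300,235)); print('red',u,n,onz(b,u,.085))
E
```

```text
((595.5223388671875, 46.36060333251953), (220.5095672607422, 181.05905151367188), 69.63079071044922)
[[472.2775   -25.489395]
 [642.0148   -88.510315]
 [718.7672   118.2106  ]
 [549.0299   181.23152 ]]
(np.float64(304.1240310077519), np.float64(244.65116279069767)) 129 [ 0.54283415 -0.0103581   0.107     ]
(np.float64(238.76612903225808), np.float64(229.19354838709677)) 124 [ 0.54198698 -0.01480531  0.107     ]
red (np.float64(269.8181818181818), np.float64(215.54545454545453)) 11 [0.59881467 0.05474365 0.085     ]
```

jog_arm(
  moves=[-0.05,-0.03,0,0,0,0,-1,-0.18,-0.11,0,0,0,0,-1,-0.32,-0.2,0,0,0,0,-1,-0.46,-0.28,0,0,0,0,-1,-0.6,-0.37,0,0,0,0,-1,-0.74,-0.45,0,0,0,0,-1,-0.87,-0.53,0,0,0,0,-1,-0.97,-0.59,0,0,0,0,-1],
  newtons=20,
)

```text
time: 1.25
position: [0.4474, 0.3278, 0.1976]
tool_rot: [0.598, 3.083, -0.0]
ft_force: [-0.2, 1.0, 0.2]
grip_width: 0.171
grip_force: 0.0
```

```bash
cat >> h.py <<'E'
yaw=np.radians(-20.37); C=np.array([.5955,.0464,0]); X=np.array([np.cos(yaw),np.sin(yaw),0]); Y=np.array([-X[1],X[0],0])
def con(x,y,z): return C+x*X+y*Y+np.array([0,0,z])
def rep(*t):
    s=ctrl.get_state(); q=R.from_rotvec(s['tool_rot']); p=s['position']
    print('t',round(s['time'],2),'con',np.round(1000*np.array([(p-C)@X,(p-C)@Y,p[2]]),1),'F',np.round(s['ft_force'],2),'gw',round(s['grip_width'],3))
    A=q.as_matrix(); print('tool z',A[:,2].round(4),'xaz',np.degrees(np.arctan2(A[1,0],A[0,0])).round(2),'q7',s['joint_positions'][6].round(2))
    for k in t: print(k,'-> units',np.round(q.inv().apply(con(*k)-p)/.3,4))
    return s
E
python3 -c "
from h import *
rep((0,.06,.15),(0,.06,.11))"
```

```text
t 1.25 con [-236.7  212.3  197.6] F [-0.2   0.99  0.2 ] gw 0.171
tool z [ 7.e-04 -3.e-04 -1.e+00] xaz 158.05 q7 0.52
(0, 0.06, 0.15) -> units [-0.8028 -0.4855  0.1594]
(0, 0.06, 0.11) -> units [-0.8027 -0.4855  0.2927]
```

jog_arm(
  moves=[-0.05,-0.03,0,0,0,-0.013,-1,-0.18,-0.11,0.02,0,0,-0.026,-1,-0.32,-0.2,0.05,0,0,-0.026,-1,-0.46,-0.28,0.08,0,0,-0.026,-1,-0.6,-0.37,0.12,0,0,-0.026,-1,-0.72,-0.43,0.16,0,0,-0.026,-1,-0.79,-0.48,0.16,0,0,-0.026,-1,-0.8,-0.485,0.16,0,0,-0.026,-1],
)

```text
time: 2.25
position: [0.6151, 0.1033, 0.1493]
tool_rot: [0.559, 3.091, -0.002]
ft_force: [-0.7, 0.5, 0.1]
grip_width: 0.005
grip_force: 0.0
```

```bash
python3 -c "
from h import *
s=rep((0,.06,.11),(-.007,.06,.11))
w=ctrl.get_image('wrist'); save('w1',w)
for k in [(0,.06,.085),(0,.031,.085),(-.03,-.072,.107)]: print(k,proj(w,con(*k),s).round(1))
print('tip',proj(w,s['position'],s).round(1))
"
```

```text
t 2.25 con [ -1.4  60.2 149.3] F [-0.73  0.51  0.1 ] gw 0.005
tool z [ 0.     -0.0014 -1.    ] xaz 159.5 q7 1.08
(0, 0.06, 0.11) -> units [-0.0047 -0.0005  0.1311]
(-0.007, 0.06, 0.11) -> units [ 0.0186 -0.0005  0.1311]
(0, 0.06, 0.085) [[252.3 199.1]]
(0, 0.031, 0.085) [[219.1 199.1]]
(-0.03, -0.072, 0.107) [[ 83.3 169.8]]
tip [[252.2 223. ]]
```

View pics/w1.png

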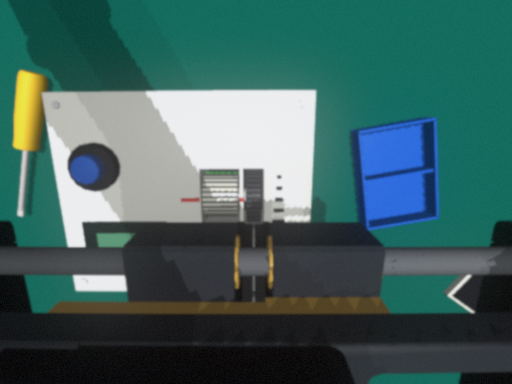

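The wrist view shows the wheel at (253,195), the dial at (219,195) with ticks up, the red line at row 200 and the store key at (84,169). These match the projected positions.

jog_arm(
  moves=[0.012,0,0.03,0,0,0,-1,0.025,0,0.07,0,0,0,-1,0.025,0,0.11,0,0,0,-1,0.025,0,0.14,0,0,0,-1,0.025,0,0.149,0,0,0,-1,0.025,0,0.149,0,0,0,-1,0.025,0,0.149,0,0,0,-1,0.025,0,0.149,0,0,0,-1],
)

```text
time: 3.3
position: [0.608, 0.1099, 0.1051]
tool_rot: [0.551, 3.092, 0.001]
ft_force: [0.2, -0.1, 0.2]
grip_width: 0.009
grip_force: 0.0
```

```bash
python3 -c "
from h import *
s=rep()"
```

```text
t 3.3 con [-10.4  63.8 105.1] F [ 0.21 -0.1   0.21] gw 0.009
tool z [ 9.e-04  2.e-04 -1.e+00] xaz 159.79 q7 1.08
```

jog_arm(
  moves=[-0.005,-0.012,0,0,0,0,-1,-0.005,-0.012,0.003,0,0,0,-1,-0.005,-0.012,0.006,0,0,0,-1,-0.005,-0.012,0.009,0,0,0,-1,-0.005,-0.012,0.012,0,0,0,-1,-0.005,-0.012,0.012,0,0,0,-1,-0.005,-0.012,0.012,0,0,0,-1,-0.005,-0.012,0.012,0,0,0,-1],
)

```text
time: 4.3
position: [0.6078, 0.106, 0.1011]
tool_rot: [0.551, 3.093, 0.0]
ft_force: [-0.8, -0.1, 0.8]
grip_width: 0.005
grip_force: 0.0
```

```bash
python3 -c "
from h import *
s=rep()"
```

```text
t 4.3 con [ -9.2  60.2 101.1] F [-0.83 -0.13  0.82] gw 0.005
tool z [ 2.e-04  1.e-04 -1.e+00] xaz 159.8 q7 1.09
```

jog_arm(
  moves=[0,0,0.003,0,0,0,-1,0,0,0.006,0,0,0,-1,0,0,0.009,0,0,0,-1,0,0,0.01,0,0,0,-1,0,0,0.01,0,0,0,-1,0,0,0.01,0,0,0,-1,0,0,0.01,0,0,0,-1,0,0,0.01,0,0,0,-1],
)

```text
time: 5.3
position: [0.6077, 0.106, 0.0981]
tool_rot: [0.551, 3.093, 0.0]
ft_force: [-0.6, -0.7, -1.0]
grip_width: 0.008
grip_force: 0.0
```

```bash
python3 -c "
from h import *
s=rep()"
```

```text
t 5.3 con [-9.3 60.2 98.1] F [-0.56 -0.75 -1.02] gw 0.008
tool z [ 1.e-04  1.e-04 -1.e+00] xaz 159.8 q7 1.09
```

jog_arm(
  moves=[0,0,0.003,0,0,0,-1,0,0,0.006,0,0,0,-1,0,0,0.009,0,0,0,-1,0,0,0.01,0,0,0,-1,0,0,0.01,0,0,0,-1,0,0,0.01,0,0,0,-1,0,0,0.01,0,0,0,-1,0,0,0.01,0,0,0,-1],
)

```text
time: 6.3
position: [0.6078, 0.106, 0.0951]
tool_rot: [0.551, 3.093, 0.0]
ft_force: [-0.4, -0.0, 0.6]
grip_width: 0.006
grip_force: 0.0
```

```bash
python3 -c "
from h import *
s=rep()"
```

```text
t 6.3 con [-9.3 60.2 95.1] F [-0.38 -0.02  0.61] gw 0.006
tool z [ 1.e-04  1.e-04 -1.e+00] xaz 159.8 q7 1.09
```

jog_arm(
  moves=[0,0,0.003,0,0,0,-1,0,0,0.006,0,0,0,-1,0,0,0.009,0,0,0,-1,0,0,0.01,0,0,0,-1,0,0,0.01,0,0,0,-1,0,0,0.01,0,0,0,-1,0,0,0.01,0,0,0,-1,0,0,0.01,0,0,0,-1],
)

```text
time: 7.3
position: [0.6077, 0.106, 0.0921]
tool_rot: [0.551, 3.093, 0.0]
ft_force: [0.4, -0.2, -0.8]
grip_width: 0.007
grip_force: 0.0
```

```bash
python3 -c "
from h import *
s=rep()"
```

```text
t 7.3 con [-9.3 60.2 92.1] F [ 0.45 -0.18 -0.81] gw 0.007
tool z [ 1.e-04  1.e-04 -1.e+00] xaz 159.8 q7 1.09
```

jog_arm(
  moves=[0,0,0.003,0,0,0,-1,0,0,0.006,0,0,0,-1,0,0,0.009,0,0,0,-1,0,0,0.01,0,0,0,-1,0,0,0.01,0,0,0,-1,0,0,0.01,0,0,0,-1,0,0,0.01,0,0,0,-1,0,0,0.01,0,0,0,-1],
)

```text
time: 8.3
position: [0.6078, 0.106, 0.0891]
tool_rot: [0.551, 3.093, 0.0]
ft_force: [-0.1, 0.5, 1.2]
grip_width: 0.002
grip_force: 0.0
```

```bash
python3 -c "
from h import *
s=rep()"
```

```text
t 8.3 con [-9.3 60.2 89.1] F [-0.13  0.45  1.23] gw 0.002
tool z [ 1.e-04  1.e-04 -1.e+00] xaz 159.8 q7 1.09
```

```bash
python3 -c "
from h import *
F=[]
for i in range(5):
    w=ctrl.get_image('wrist' if i%2 else 'side'); F.append(ctrl.get_state()['ft_force'])
    if i==3: W=w
    if i==4: S=w
print(np.mean(F,0),np.std(F,0))
c=cv2.resize(S['pixels'][140:270,190:320],(520,520),interpolation=cv2.INTER_CUBIC)
d=cv2.resize(W['pixels'][130:260,160:290],(520,520),interpolation=cv2.INTER_CUBIC)
cv2.imwrite('pics/c2.png',cv2.resize(np.hstack([c,d]),(800,400))[:,:,::-1])
"
```

```text
[ 0.00741055 -0.09737046 -0.21171948] [0.31182911 0.37850571 0.58650288]
```

View pics/c2.png

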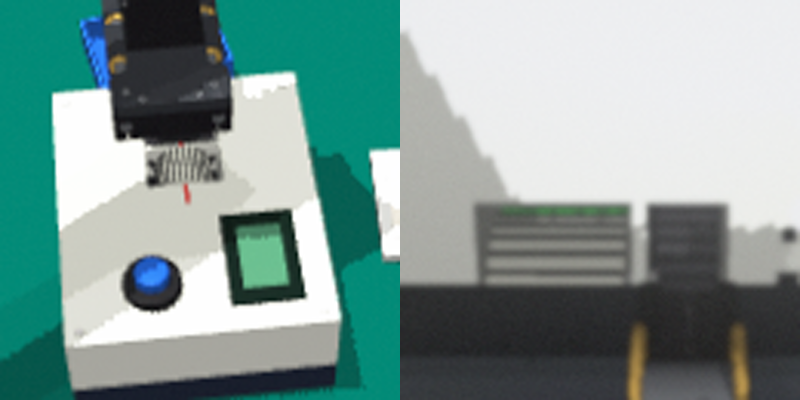

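The left crop (side) shows the fingertip above the wheel. The right crop (wrist) shows green just entering at the -x edge of the dial window. There is no contact yet.

jog_arm(
  moves=[-0.005,0,0.002,0,0,0,-1,-0.008,0,0.004,0,0,0,-1,-0.01,0,0.006,0,0,0,-1,-0.01,0,0.007,0,0,0,-1,-0.01,0,0.007,0,0,0,-1,-0.01,0,0.007,0,0,0,-1,-0.01,0,0.007,0,0,0,-1,-0.01,0,0.007,0,0,0,-1],
)

```text
time: 9.55
position: [0.6106, 0.105, 0.087]
tool_rot: [0.551, 3.093, 0.0]
ft_force: [-0.2, -0.5, -0.2]
grip_width: -0.002
grip_force: 0.0
```

```bash
cat >> h.py <<'E'
def look(n=4):
    F=[]
    for i in range(n): w=ctrl.get_image('wrist'); F.append(ctrl.get_state()['ft_force'])
    print('meanF',np.mean(F,0).round(2)); return w
E
python3 -c "
from h import *
s=rep();look()"
```

```text
t 9.55 con [-6.3 60.2 87. ] F [-0.17 -0.51 -0.19] gw -0.002
tool z [ 2.e-04  1.e-04 -1.e+00] xaz 159.8 q7 1.09
meanF [ 0.15 -0.15 -0.17]
```

```bash
python3 -c "
from h import *
s=rep()
S=ctrl.get_image('side');W=ctrl.get_image('wrist')
print('tip side',proj(S,s['position']),'slot',proj(S,con(0,.06,.085)),'tip wrist',proj(W,s['position'],s))
for x in (-.027,0,.027): print(proj(S,con(x,.06,.085)).round(1))
c=cv2.convertScaleAbs(S['pixels'][90:240,180:330],alpha=1.0)
d=np.clip((W['pixels'][170:320,180:330].astype(float)/255)**.5*255,0,255).astype(np.uint8)
c=np.clip((c.astype(float)/255)**.5*255,0,255).astype(np.uint8)
cv2.imwrite('pics/c3.png',cv2.resize(np.hstack([c,d]),(800,400),interpolation=cv2.INTER_CUBIC)[:,:,::-1])
"
```

```text
t 9.75 con [-6.3 60.2 87. ] F [-0.21 -0.31 -0.09] gw 0.005
tool z [ 1.e-04  1.e-04 -1.e+00] xaz 159.8 q7 1.09
tip side [[244.65441258 183.21988289]] slot [[247.51393698 183.6062042 ]] tip wrist [[252.21540181 223.04498436]]
[[235.4 184.7]]
[[247.5 183.6]]
[[259.6 182.5]]
```

View pics/c3.png

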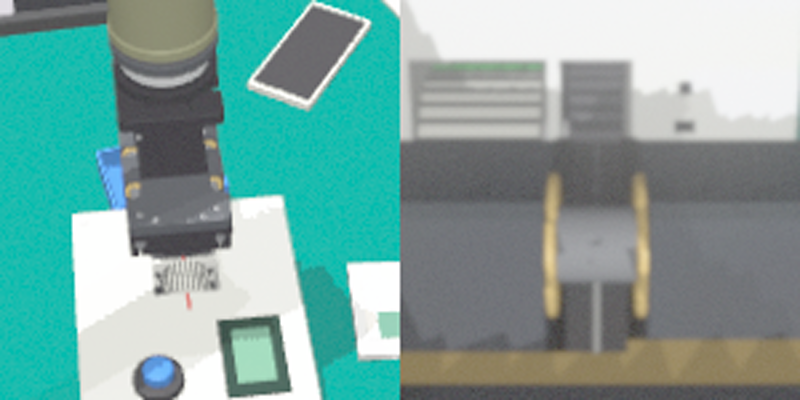

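The side crop shows the gripper body hiding the fingertip near (247,184). The wrist crop shows the green edge at the dial's far side, and the tip is again hidden. I'll keep probing down.

jog_arm(
  moves=[0,0,0.002,0,0,0,-1,0,0,0.004,0,0,0,-1,0,0,0.005,0,0,0,-1,0,0,0.005,0,0,0,-1,0,0,0.005,0,0,0,-1,0,0,0.005,0,0,0,-1,0,0,0.005,0,0,0,-1,0,0,0.005,0,0,0,-1],
)

```text
time: 10.85
position: [0.6106, 0.105, 0.0855]
tool_rot: [0.551, 3.093, 0.0]
ft_force: [0.4, 0.1, -0.8]
grip_width: 0.005
grip_force: 0.0
```

```bash
python3 -c "
from h import *
s=rep();look(3)"
```

```text
t 10.85 con [-6.3 60.2 85.5] F [ 0.38  0.07 -0.78] gw 0.005
tool z [ 1.e-04  1.e-04 -1.e+00] xaz 159.8 q7 1.09
meanF [ 0.45  0.38 -0.33]
```

jog_arm(
  moves=[0,0,0.002,0,0,0,-1,0,0,0.004,0,0,0,-1,0,0,0.006,0,0,0,-1,0,0,0.007,0,0,0,-1,0,0,0.007,0,0,0,-1,0,0,0.007,0,0,0,-1,0,0,0.007,0,0,0,-1,0,0,0.007,0,0,0,-1],
)

```text
time: 12.0
position: [0.6106, 0.105, 0.0834]
tool_rot: [0.551, 3.093, 0.0]
ft_force: [-0.4, -0.2, 0.1]
grip_width: 0.006
grip_force: 0.0
```

```bash
python3 -c "
from h import *
s=rep();W=look(3);save('w4',W)
w1=cv2.imread('pics/w1.png')
a=w1[150:240,180:290];b=W['pixels'][150:240,180:290,::-1]
cv2.imwrite('pics/c4.png',cv2.resize(np.hstack([a,b]),(800,328),interpolation=cv2.INTER_CUBIC))
"
```

```text
t 12.0 con [-6.3 60.2 83.4] F [-0.41 -0.19  0.06] gw 0.006
tool z [ 1.e-04  1.e-04 -1.e+00] xaz 159.8 q7 1.09
meanF [0.16 0.07 0.2 ]
```

View pics/c4.png

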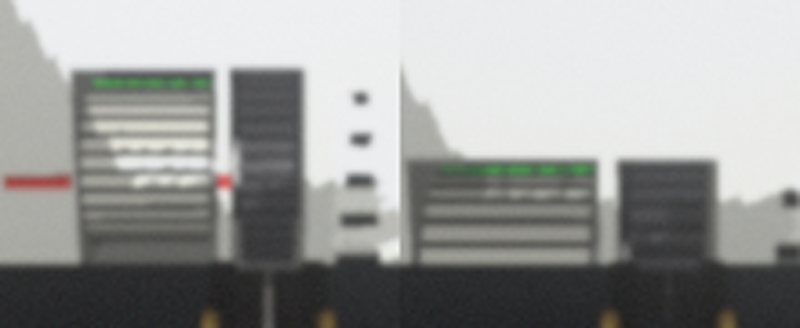

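The left crop (z 149) shows the red line at the dial's middle and green at its far edge. The right crop (z 83) is similar and the wheel hasn't been touched. I'll check the panel height by scale.

```bash
python3 -c "
from h import *
w=ctrl.get_image('wrist'); print(w['fx'],w['dist'])
st={'position':np.array([.6151,.1033,.1493]),'tool_rot':np.array([.559,3.091,-.002])}
print('cam',campose(w,st)[0])
for z in (.065,.07,.075,.08,.085,.09):
    a=onz(w,(43,93),z,st);b=onz(w,(316,91),z,st); k=onz(w,(200,200),z,st)
    print(z,np.linalg.norm(a-b).round(4), [(np.round(1000*((p-C)@X),1),np.round(1000*((p-C)@Y),1)) for p in (a,b)])
s=ctrl.get_state()
for z in (.07,.08,.085):
    # w4 centers: dial x503, wheel x668 -> cols
    f=lambda u:180+(u-400)/400*110
    a=onz(w,(f(503),170+25),z,s);b=onz(w,(f(668),195),z,s);print(z,np.linalg.norm(a-b), [(np.round(1000*((p-C)@X),1),np.round(1000*((p-C)@Y),1)) for p in (a,b)], 'top row', [np.round(1000*((onz(w,(f(668),150+160/328*90),z,s)-C)@X),1)])
"
```

```text
300.64832110643385 [-0.01900031  0.          0.          0.          0.        ]
cam [0.5505531  0.12830697 0.33764943]
0.065 0.2372 [(np.float64(-90.4), np.float64(-122.3)), (np.float64(-91.1), np.float64(114.9))]
0.07 0.2329 [(np.float64(-90.0), np.float64(-119.0)), (np.float64(-90.7), np.float64(113.9))]
0.075 0.2285 [(np.float64(-89.7), np.float64(-115.6)), (np.float64(-90.3), np.float64(112.9))]
0.08 0.2242 [(np.float64(-89.3), np.float64(-112.2)), (np.float64(-89.9), np.float64(112.0))]
0.085 0.2198 [(np.float64(-88.9), np.float64(-108.9)), (np.float64(-89.6), np.float64(111.0))]
0.09 0.2155 [(np.float64(-88.6), np.float64(-105.5)), (np.float64(-89.2), np.float64(110.0))]
0.07 0.03151017380191288 [(np.float64(-21.9), np.float64(29.6)), (np.float64(-22.0), np.float64(61.1))] top row [np.float64(-22.8)]
0.08 0.029948445524741518 [(np.float64(-24.5), np.float64(31.1)), (np.float64(-24.7), np.float64(61.1))] top row [np.float64(-25.4)]
0.085 0.029167581386155845 [(np.float64(-25.9), np.float64(31.9)), (np.float64(-26.0), np.float64(61.1))] top row [np.float64(-26.7)]
```

jog_arm(
  moves=[0,0,0.003,0,0,0,-1,0,0,0.006,0,0,0,-1,0,0,0.009,0,0,0,-1,0,0,0.01,0,0,0,-1,0,0,0.01,0,0,0,-1,0,0,0.01,0,0,0,-1,0,0,0.01,0,0,0,-1,0,0,0.01,0,0,0,-1],
)

```text
time: 13.2
position: [0.6106, 0.105, 0.0804]
tool_rot: [0.551, 3.093, 0.0]
ft_force: [-0.5, -0.2, 0.1]
grip_width: 0.005
grip_force: 0.0
```

```bash
python3 -c "
from h import *
s=rep();look(3);print(ctrl.grasp_offset, s['joint_torque'].round(2))"
```

```text
t 13.2 con [-6.2 60.2 80.4] F [-0.52 -0.16  0.06] gw 0.005
tool z [ 1.e-04  1.e-04 -1.e+00] xaz 159.8 q7 1.09
meanF [ 0.11 -0.15 -0.02]
0.0187 [ 0.000e+00 -4.585e+01  3.670e+00 -2.868e+01  1.000e-02  9.000e-02
  0.000e+00]
```

jog_arm(
  moves=[0,0,0.003,0,0,0,-1,0,0,0.006,0,0,0,-1,0,0,0.009,0,0,0,-1,0,0,0.011,0,0,0,-1,0,0,0.011,0,0,0,-1,0,0,0.011,0,0,0,-1,0,0,0.011,0,0,0,-1,0,0,0.011,0,0,0,-1],
)

```text
time: 14.35
position: [0.6106, 0.105, 0.0771]
tool_rot: [0.551, 3.093, 0.0]
ft_force: [0.4, -0.1, 0.4]
grip_width: 0.006
grip_force: 0.0
```

```bash
python3 -c "
from h import *
s=rep();w=look(2)
S=ctrl.get_image('side');T=ctrl.get_image('top')
print(proj(T,s['position']),proj(T,con(0,.06,.085)))
g=lambda a:np.clip((a.astype(float)/255)**.5*255,0,255).astype(np.uint8)
c=g(T['pixels'][130:290,190:350]);d=g(S['pixels'][100:260,170:330])
cv2.imwrite('pics/c5.png',cv2.resize(np.hstack([c,d]),(800,400),interpolation=cv2.INTER_CUBIC)[:,:,::-1])"
```

```text
t 14.35 con [-6.3 60.2 77.1] F [ 0.4  -0.08  0.44] gw 0.006
tool z [ 1.e-04  1.e-04 -1.e+00] xaz 159.8 q7 1.1
meanF [ 0.26 -0.12 -0.12]
[[244.65333528 209.85553506]] [[245.5388831  206.85553388]]
```

View pics/c5.png

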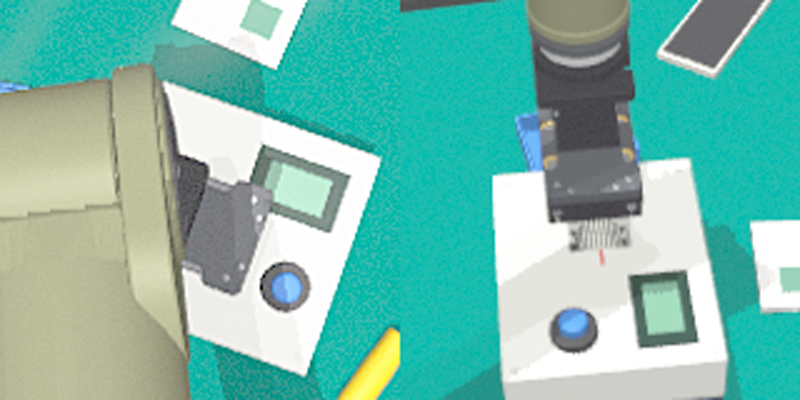

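The top crop shows the hand's plate with corners near (284,247) and (298,204). The side crop shows its lower front edge at (230,187) and (266,183). I'll triangulate these to see how high the hand really is.

```bash
python3 -c "
from h import *
S=ctrl.get_image('side');T=ctrl.get_image('top');s=ctrl.get_state()
def tri(u,v):
    c1,d1=ray(T,u);c2,d2=ray(S,v)
    t=np.linalg.lstsq(np.c_[d1,-d2],c2-c1,rcond=None)[0];a=c1+t[0]*d1;b=c2+t[1]*d2
    p=(a+b)/2;print('con',(1000*np.array([(p-C)@X,(p-C)@Y,p[2]])).round(1),'gap',np.round(np.linalg.norm(a-b)*1000,1))
for nm,u,v in [('opTop',(284,247),(229.6,187)),('farTop',(298,204),(266.4,182.8)),('op',(284,247),(230,184)),('far',(298,204),(266.4,179)),('key',(304.1,244.7),(238.8,229.2)),('panel near op corner',(312,279),(211,262))]: print(nm);tri(u,v)
for z in (.147,.165,.185): print(z,proj(S,[con(-.044,-.035,z),con(.031,-.035,z)]).round(0).tolist(),proj(T,[con(-.044,-.035,z),con(.031,-.035,z)]).round(0).tolist())
"
```

```text
opTop
con [-40.5 -33.2 189.1] gap 2.4
farTop
con [ 33.8 -30.9 188.9] gap 3.4
op
con [-39.6 -32.9 197.4] gap 3.2
far
con [ 33.5 -30.5 199.6] gap 2.9
key
con [-29.4 -72.1 101.4] gap 1.2
panel near op corner
con [ -91.2 -114.4   55.6] gap 0.6
0.147 [[229.0, 201.0], [266.0, 198.0]] [[284.0, 247.0], [298.0, 208.0]]
0.165 [[228.0, 196.0], [266.0, 192.0]] [[284.0, 248.0], [299.0, 208.0]]
0.185 [[227.0, 189.0], [266.0, 186.0]] [[284.0, 248.0], [299.0, 207.0]]
```

jog_arm(
  moves=[0,0,0.003,0,0,0,-1,0,0,0.006,0,0,0,-1,0,0,0.009,0,0,0,-1,0,0,0.011,0,0,0,-1,0,0,0.011,0,0,0,-1,0,0,0.011,0,0,0,-1,0,0,0.011,0,0,0,-1,0,0,0.011,0,0,0,-1],
)

```text
time: 15.65
position: [0.6106, 0.105, 0.0738]
tool_rot: [0.551, 3.093, 0.0]
ft_force: [-0.8, 0.7, 0.1]
grip_width: 0.004
grip_force: 0.0
```

```bash
python3 -c "
import cv2,numpy as np
w=cv2.imread('pics/w4.png')[140:384]
w=np.clip((w.astype(float)/255)**.4*255,0,255).astype(np.uint8)
cv2.imwrite('pics/c6.png',cv2.resize(w,(800,381),interpolation=cv2.INTER_CUBIC))"
```

```text
(no output)
```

View pics/c6.png

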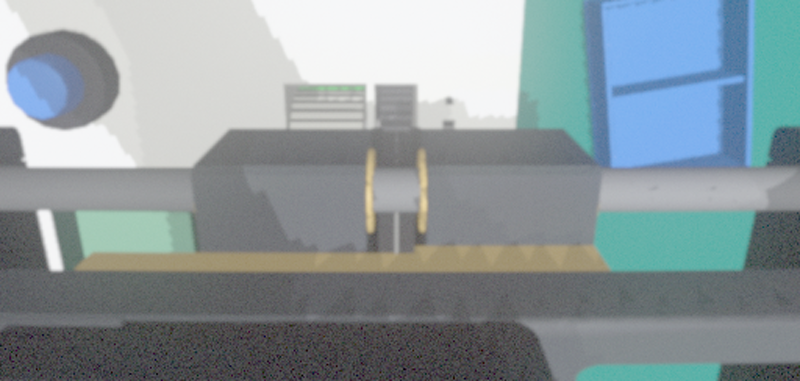

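The boosted wrist crop shows two finger carriages on rods, with no fingertips visible where the TCP projects. The tips are evidently behind the reported TCP, so I'll keep descending in small steps until I feel contact.

jog_arm(
  moves=[0,0,0.003,0,0,0,-1,0,0,0.006,0,0,0,-1,0,0,0.009,0,0,0,-1,0,0,0.011,0,0,0,-1,0,0,0.011,0,0,0,-1,0,0,0.011,0,0,0,-1,0,0,0.011,0,0,0,-1,0,0,0.011,0,0,0,-1],
)

```text
time: 16.65
position: [0.6106, 0.105, 0.0705]
tool_rot: [0.551, 3.093, 0.0]
ft_force: [0.4, 0.4, -0.6]
grip_width: 0.003
grip_force: 0.0
```

jog_arm(
  moves=[0,0,0.003,0,0,0,-1,0,0,0.006,0,0,0,-1,0,0,0.009,0,0,0,-1,0,0,0.011,0,0,0,-1,0,0,0.011,0,0,0,-1,0,0,0.011,0,0,0,-1,0,0,0.011,0,0,0,-1,0,0,0.011,0,0,0,-1],
)

```text
time: 17.65
position: [0.6106, 0.105, 0.0673]
tool_rot: [0.551, 3.093, 0.0]
ft_force: [-0.6, -0.5, 3.3]
grip_width: 0.005
grip_force: 1.8
```

Contact at 3.3 N. I'll press about 0.9 mm more and stroke +x.

jog_arm(
  moves=[0,0,0.002,0,0,0,-1,0,0,0.003,0,0,0,-1,-0.008,0,0.003,0,0,0,-1,-0.018,0,0.003,0,0,0,-1,-0.028,0,0.003,0,0,0,-1,-0.037,0,0.003,0,0,0,-1,-0.044,0,0.003,0,0,0,-1,-0.047,0,0.003,0,0,0,-1],
)

```text
time: 18.65
position: [0.6236, 0.1002, 0.0666]
tool_rot: [-0.551, -3.092, -0.0]
ft_force: [-2.0, 0.1, 5.3]
grip_width: 0.002
grip_force: 2.9
```

```bash
cat >> h.py <<'E'
def green(w,s):
    # visible green band x-extent (console mm) on dial columns, at panel height
    h=cv2.cvtColor(w['pixels'],cv2.COLOR_RGB2HSV); g=cv2.inRange(h,(45,90,40),(75,255,255))
    u0=proj(w,con(0,.019,.085),s)[0,0];u1=proj(w,con(0,.043,.085),s)[0,0]
    a,b=sorted((int(u0),int(u1))); ys,n=np.unique(np.nonzero(g[150:,a:b])[0]+150,return_counts=True)
    if len(ys)==0: print('no green'); return
    k=ys[n>0.4*(b-a)]; mid=(a+b)/2
    if len(k): print('green rows',k.min(),k.max(),'console x mm',[round(1000*((onz(w,(mid,r),.085,s)-C)@X),1) for r in (k.min()-.5,k.max()+.5)],'line row',proj(w,con(0,.031,.085),s)[0,1].round(1))
    else: print(list(zip(ys,n))[:20])
E
python3 -c "
from h import *
s=rep();w=look(2);green(w,s);save('w5',w)"
```

```text
t 18.65 con [ 7.6 60.2 66.6] F [-2.02  0.11  5.27] gw 0.002
tool z [-5.e-04  3.e-04 -1.e+00] xaz 159.8 q7 1.11
meanF [-2.03 -0.03  5.34]
green rows 182 187 console x mm [np.float64(-24.5), np.float64(-20.9)] line row 221.4
```

jog_arm(
  moves=[0,0,-0.01,0,0,0,-1,0,0,-0.015,0,0,0,-1,0.02,0,-0.015,0,0,0,-1,0.04,0,-0.015,0,0,0,-1,0.05,0,-0.015,0,0,0,-1,0.05,0,-0.015,0,0,0,-1,0.05,0,-0.006,0,0,0,-1,0.05,0,-0.003,0,0,0,-1],
)

```text
time: 19.75
position: [0.6101, 0.1053, 0.0675]
tool_rot: [0.551, 3.092, 0.001]
ft_force: [0.0, -0.0, 3.5]
grip_width: 0.008
grip_force: 1.7
```

```bash
python3 -c "
from h import *
s=rep();w=look(1);green(w,s);save('w6',w)
a=cv2.imread('pics/w5.png')[170:225,180:290];b=w['pixels'][155:225,180:290,::-1]
a=cv2.resize(a,(440,220));b=cv2.resize(b,(440,280))
cv2.imwrite('pics/c7.png',np.vstack([a,b]))"
```

```text
t 19.75 con [-6.8 60.3 67.5] F [ 0.05 -0.05  3.49] gw 0.008
tool z [ 7.e-04  2.e-04 -1.e+00] xaz 159.79 q7 1.1
meanF [-0.5  -0.2   3.24]
green rows 204 209 console x mm [np.float64(-25.4), np.float64(-21.7)] line row 243.1
```

View pics/c7.png

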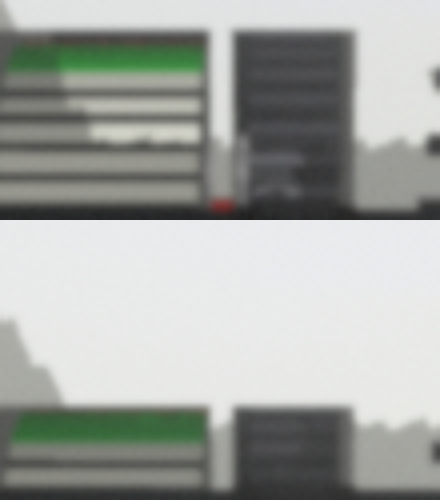

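The two crops show the green band at the dial's -x edge, wider than before, so the stroke drove the wheel. I'll model the angle from the band's leading edge.

```bash
cat >> h.py <<'E'
def ang(w,st,uv,h):
    c,d=ray(w,uv,st); c=c-C; o=np.array([c@X,c[2]-(60+h)/1000]); v=np.array([d@X,d[2]])
    b=o@v;a=v@v;k=o@o-.02**2;D=b*b-a*k
    if D<0: return np.nan
    p=o+v*(-b-np.sqrt(D))/a; return np.arctan2(p[0],p[1])
E
python3 -c "
from h import *
w=ctrl.get_image('wrist');s=ctrl.get_state()
q=s['tool_rot']
s1={'position':np.array([.6151,.1033,.1493]),'tool_rot':np.array([.559,3.091,-.002])}
s5={'position':np.array([.6236,.1002,.0666]),'tool_rot':np.array([-.551,-3.092,0])}
for h in (5,7,9,11,13,15,17): print(h,[round(ang(w,*a,h),3) for a in [(s1,(219,174.)),(s5,(219,187.5)),(s,(219,209.5))]],'trail',round(ang(w,s5,(219,181.5),h),3))
"
```

```text
5 [np.float64(-1.318), np.float64(-1.139), np.float64(-1.126)] trail -1.614
7 [np.float64(-1.364), np.float64(-1.178), np.float64(-1.172)] trail nan
9 [np.float64(-1.416), np.float64(-1.218), np.float64(-1.22)] trail nan
11 [np.float64(-1.477), np.float64(-1.262), np.float64(-1.271)] trail nan
13 [np.float64(-1.555), np.float64(-1.308), np.float64(-1.326)] trail nan
15 [np.float64(-1.695), np.float64(-1.359), np.float64(-1.387)] trail nan
17 [nan, np.float64(-1.416), np.float64(-1.456)] trail nan
```

jog_arm(
  moves=[0,0,0.003,0,0,0,-1,0,0,0.004,0,0,0,-1,-0.008,0,0.004,0,0,0,-1,-0.018,0,0.004,0,0,0,-1,-0.028,0,0.004,0,0,0,-1,-0.038,0,0.004,0,0,0,-1,-0.047,0,0.004,0,0,0,-1,-0.05,0,0.004,0,0,0,-1],
)

```text
time: 20.85
position: [0.6235, 0.1004, 0.0665]
tool_rot: [-0.551, -3.092, -0.001]
ft_force: [-1.8, 0.6, 5.5]
grip_width: 0.007
grip_force: 3.0
```

```bash
python3 -c "
from h import *
s=rep();w=look(1);green(w,s);save('w7',w)
h=cv2.cvtColor(w['pixels'],cv2.COLOR_RGB2HSV); g=cv2.inRange(h,(45,90,40),(75,255,255))[150:,205:225].any(1); r=np.nonzero(g)[0]+150
for hh in (5,9,13,17): print(hh,[round(ang(w,s,(215,v),hh),3) for v in (r.min()-.5,r.max()+.5)])
"
```

```text
t 20.85 con [ 7.5 60.4 66.5] F [-1.84  0.64  5.51] gw 0.007
tool z [-7.e-04  6.e-04 -1.e+00] xaz 159.81 q7 1.11
meanF [-2.58  0.4   6.16]
green rows 189 202 console x mm [np.float64(-20.5), np.float64(-12.0)] line row 221.7
5 [np.float64(-1.104), np.float64(-0.586)]
9 [np.float64(-1.18), np.float64(-0.645)]
13 [np.float64(-1.264), np.float64(-0.706)]
17 [np.float64(-1.363), np.float64(-0.768)]
```

jog_arm(
  moves=[0,0,-0.01,0,0,0,-1,0,0,-0.015,0,0,0,-1,0.02,0,-0.015,0,0,0,-1,0.04,0,-0.015,0,0,0,-1,0.05,0,-0.015,0,0,0,-1,0.05,0,-0.015,0,0,0,-1,0.05,0,-0.005,0,0,0,-1,0.05,0,0,0,0,0,-1],
)

```text
time: 21.9
position: [0.6102, 0.1054, 0.0665]
tool_rot: [0.551, 3.092, 0.001]
ft_force: [-2.6, -1.2, 6.4]
grip_width: 0.007
grip_force: 3.0
```

jog_arm(
  moves=[0,0,0,0,0,0,-1,-0.008,0,0,0,0,0,-1,-0.018,0,0,0,0,0,-1,-0.028,0,0,0,0,0,-1,-0.038,0,0,0,0,0,-1,-0.047,0,0,0,0,0,-1,-0.05,0,0,0,0,0,-1,-0.05,0,0,0,0,0,-1],
)

```text
time: 22.9
position: [0.6238, 0.1003, 0.0667]
tool_rot: [-0.551, -3.093, -0.001]
ft_force: [-3.1, 1.0, 5.4]
grip_width: 0.005
grip_force: 2.7
```

```bash
cat >> h.py <<'E'
def theta():
    s=rep();w=look(1);p=proj(w,con(0,.031,.085),s)[0]; u=int(p[0])
    h=cv2.cvtColor(w['pixels'],cv2.COLOR_RGB2HSV); g=cv2.inRange(h,(45,90,40),(75,255,255))[150:,u-10:u+10].sum(1)>255*10; r=np.nonzero(g)[0]+150
    print('rows',r.min(),r.max(),'line',p)
    for hh in (5,7,10): e=[ang(w,s,(u,v),hh) for v in (r.min()-.5,r.max()+.5)]; print(hh,np.round(e,3),'theta',np.mean(e).round(3))
    return w
E
python3 -c "
from h import *
save('w8',theta())"
```

```text
t 22.9 con [ 7.8 60.4 66.7] F [-3.07  0.99  5.41] gw 0.005
tool z [-2.e-04  6.e-04 -1.e+00] xaz 159.8 q7 1.11
meanF [-3.04  0.59  4.19]
rows 205 222 line [203.10537827 221.17929193]
5 [-0.505  0.042] theta -0.231
7 [-0.535  0.005] theta -0.265
10 [-0.579 -0.049] theta -0.314
```

jog_arm(
  moves=[0,0,-0.01,0,0,0,-1,0,0,-0.015,0,0,0,-1,0.02,0,-0.015,0,0,0,-1,0.035,0,-0.015,0,0,0,-1,0.036,0,-0.015,0,0,0,-1,0.036,0,-0.015,0,0,0,-1,0.036,0,-0.005,0,0,0,-1,0.036,0,0,0,0,0,-1],
)

```text
time: 23.95
position: [0.6142, 0.1039, 0.0666]
tool_rot: [0.551, 3.092, 0.001]
ft_force: [-0.9, -1.2, 5.8]
grip_width: 0.004
grip_force: 3.0
```

jog_arm(
  moves=[0,0,0,0,0,0,-1,-0.007,0,0,0,0,0,-1,-0.014,0,0,0,0,0,-1,-0.021,0,0,0,0,0,-1,-0.021,0,0,0,0,0,-1,-0.021,0,-0.01,0,0,0,-1,-0.021,0,-0.06,0,0,0,-1,-0.021,0,-0.13,0,0,0,-1],
)

```text
time: 24.95
position: [0.6192, 0.1015, 0.1053]
tool_rot: [-0.551, -3.092, 0.001]
ft_force: [0.2, -0.3, -0.4]
grip_width: 0.005
grip_force: 0.0
```

```bash
python3 -c "
from h import *
w=theta();save('w9',w)
b=w['pixels'][130:230,170:290,::-1]
cv2.imwrite('pics/c8.png',cv2.resize(b,(720,600),interpolation=cv2.INTER_CUBIC))"
```

```text
t 24.95 con [  3.   59.9 105.3] F [ 0.18 -0.26 -0.44] gw 0.005
tool z [-1.e-03 -5.e-04 -1.e+00] xaz 159.79 q7 1.1
meanF [ 1.1  -0.13  2.36]
rows 204 216 line [212.66817516 209.30982435]
5 [-0.215  0.295] theta 0.04
7 [-0.243  0.256] theta 0.006
10 [-0.286  0.198] theta -0.044
```

View pics/c8.png

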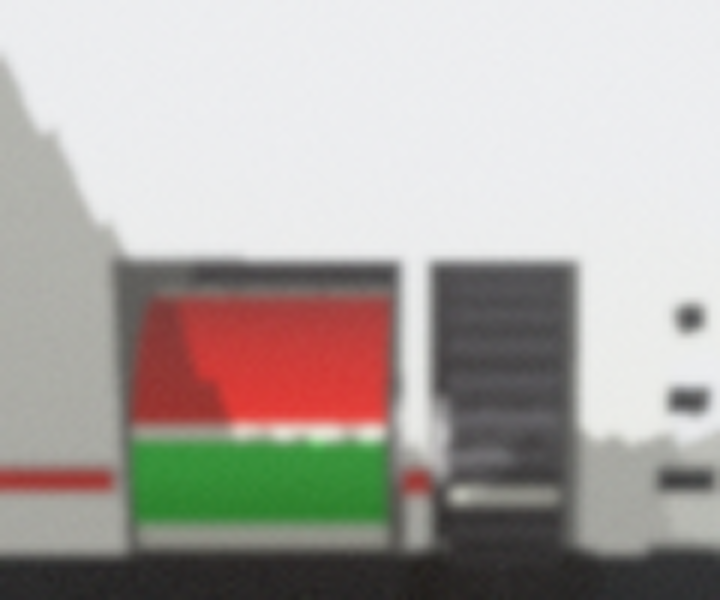

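The crop shows the red line at y≈480 and the green band from 435 to 523, centre 479, so it's centred, and the finger is off. Next is the store key.

jog_arm(
  moves=[0.01,-0.03,-0.01,0,0,0,-1,0.03,-0.11,-0.01,0,0,0,-1,0.05,-0.2,-0.01,0,0,0,-1,0.075,-0.29,0,0,0,0,-1,0.095,-0.37,0,0,0,0,-1,0.108,-0.42,0,0,0,0,-1,0.11,-0.44,0.01,0,0,0,-1,0.11,-0.44,0.02,0,0,0,-1],
)

```text
time: 26.0
position: [0.5433, -0.0106, 0.0989]
tool_rot: [0.551, 3.092, 0.001]
ft_force: [0.1, -0.0, 0.3]
grip_width: 0.006
grip_force: 0.0
```

```bash
python3 -c "
from h import *
s=rep((-.03,-.072,.09));look(1)"
```

```text
t 26.0 con [-29.1 -71.6  98.9] F [ 0.12 -0.02  0.35] gw 0.006
tool z [ 6.e-04  4.e-04 -1.e+00] xaz 159.81 q7 1.25
(-0.03, -0.072, 0.09) -> units [ 0.0029 -0.0013  0.0296]
meanF [-1.51  0.52 -1.09]
```

jog_arm(
  moves=[0.003,0,0.01,0,0,0,-1,0.003,0,0.02,0,0,0,-1,0.003,0,0.03,0,0,0,-1,0.003,0,0.034,0,0,0,-1,0.003,0,0.038,0,0,0,-1,0.003,0,0.042,0,0,0,-1,0.003,0,0.045,0,0,0,-1,0.003,0,0.045,0,0,0,-1],
)

```text
time: 27.05
position: [0.5421, -0.0105, 0.0854]
tool_rot: [-0.551, -3.093, -0.0]
ft_force: [-0.4, 0.3, 0.4]
grip_width: 0.006
grip_force: 0.0
```

jog_arm(
  moves=[0,0,0.003,0,0,0,-1,0,0,0.006,0,0,0,-1,0,0,0.009,0,0,0,-1,0,0,0.012,0,0,0,-1,0,0,0.015,0,0,0,-1,0,0,0.015,0,0,0,-1,0,0,0.015,0,0,0,-1,0,0,0.015,0,0,0,-1],
)

```text
time: 28.05
position: [0.5422, -0.0105, 0.0811]
tool_rot: [0.551, 3.093, 0.0]
ft_force: [-1.3, -0.8, 2.1]
grip_width: 0.01
grip_force: 1.0
```

jog_arm(
  moves=[0,0,0.002,0,0,0,-1,0,0,0.005,0,0,0,-1,0,0,0.008,0,0,0,-1,0,0,0.01,0,0,0,-1,0,0,0.01,0,0,0,-1,0,0,0.01,0,0,0,-1,0,0,0.01,0,0,0,-1,0,0,0.01,0,0,0,-1],
)

```text
time: 29.05
position: [0.5422, -0.0105, 0.078]
tool_rot: [0.551, 3.093, 0.0]
ft_force: [-2.4, 0.2, 4.5]
grip_width: 0.005
grip_force: 1.9
```

```bash
python3 -c "
from h import *
rep();look(2)"
```

```text
t 29.05 con [-30.2 -71.9  78. ] F [-2.36  0.22  4.48] gw 0.005
tool z [ 1.e-04  1.e-04 -1.e+00] xaz 159.8 q7 1.26
meanF [-1.5   0.7   3.64]
```

Not yet bottomed; pressing on.

jog_arm(
  moves=[0,0,0.002,0,0,0,-1,0,0,0.004,0,0,0,-1,0,0,0.006,0,0,0,-1,0,0,0.008,0,0,0,-1,0,0,0.008,0,0,0,-1,0,0,0.008,0,0,0,-1,0,0,0.008,0,0,0,-1,0,0,0.008,0,0,0,-1],
)

```text
time: 30.15
position: [0.5423, -0.0105, 0.0762]
tool_rot: [0.551, 3.093, 0.001]
ft_force: [-2.9, -0.3, 8.0]
grip_width: 0.008
grip_force: 4.1
```

Force has passed 5 N and the hand lags its command, so the key has bottomed out. I'll press slightly firmer and then release.

jog_arm(
  moves=[0,0,0.002,0,0,0,-1,0,0,0.004,0,0,0,-1,0,0,0.004,0,0,0,-1,0,0,0.004,0,0,0,-1,0,0,0.004,0,0,0,-1,0,0,0.004,0,0,0,-1,0,0,0.004,0,0,0,-1,0,0,0.004,0,0,0,-1],
)

```text
time: 31.15
position: [0.5423, -0.0105, 0.0761]
tool_rot: [0.551, 3.093, 0.001]
ft_force: [-5.9, -0.3, 14.4]
grip_width: 0.003
grip_force: 7.3
```

jog_arm(
  moves=[0,0,-0.01,0,0,0,-1,0,0,-0.03,0,0,0,-1,0,0,-0.07,0,0,0,-1,0,0,-0.13,0,0,0,-1,0,0,-0.2,0,0,0,-1,0,0,-0.26,0,0,0,-1,0,0,-0.3,0,0,0,-1,0,0,-0.3,0,0,0,-1],
)

```text
time: 32.15
position: [0.5428, -0.0105, 0.1654]
tool_rot: [0.55, 3.091, 0.001]
ft_force: [0.5, 0.9, -1.9]
grip_width: 0.007
grip_force: 0.0
```

```bash
python3 -c "
from h import *
s=rep();w=look(1);save('w10',w)
h=cv2.cvtColor(w['pixels'],cv2.COLOR_RGB2HSV)
u0,v0=[int(x) for x in proj(w,con(0,.031,.085),s)[0]]; print(u0,v0)
for nm,m in [('green',cv2.inRange(h,(45,90,40),(75,255,255))),('red',cv2.inRange(h,(0,110,80),(8,255,255))|cv2.inRange(h,(172,110,80),(180,255,255)))]:
    k=m[v0-40:v0+40,u0-40:u0+40]; print(nm,[(i+v0-40,int(c)) for i,c in enumerate((k>0).sum(1)) if c])
"
```

```text
t 32.15 con [-29.6 -71.6 165.4] F [ 0.54  0.87 -1.89] gw 0.007
tool z [ 2.e-03  3.e-04 -1.e+00] xaz 159.8 q7 1.23
meanF [-0.49  0.28  0.  ]
360 223
green [(219, 31), (220, 32), (221, 32), (222, 33), (223, 19), (224, 18), (225, 17), (226, 16), (227, 14), (228, 13), (229, 3)]
red [(200, 2), (201, 29), (202, 29), (203, 30), (204, 30), (205, 31), (206, 31), (207, 31), (208, 32), (209, 32), (210, 32), (211, 32), (212, 32), (213, 32), (214, 32), (215, 32), (216, 9), (223, 3), (224, 4)]
```

```bash
python3 -c "
from bench import ctrl
print(ctrl.close_job())"
```

```text
the job is handed in; nothing more can be done
None
```

The green band is centred on the red line, to within about 0.05 rad by the wrist camera. After that the store key was pressed to its stop (14 N) and released, the highest force read on the wheel was 6.4 N, and I handed the job in at about 32 s; no verdict came back.

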